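# Shake up a varnish bottle on the touch mixer

### The arm

A 7-joint arm with a two-finger parallel gripper is mounted at the origin on the work surface. World frame = base frame: x ahead of the robot, y to its left, z up, the work surface at z = 0. Lengths are in mm, angles in rad, forces in N, time in s.
With the tool pointing down it reaches from about 400 to 875 mm from the base axis. Payload 4.4 kg.
Tool frame: the origin (TCP) lies on the centre line of the jaws, within the pads' length; the fingertips stand 14 mm ahead of it and the grasp point (between the pads) lies 5 mm behind it; z points along the fingers, x is the direction in which the jaws open and shut, and the axes are right-handed (so a half turn about z gives the same grasp; the last joint's range is limited). The gripper opens to 85 mm and grips with 20 to 120 N. Pads are 22 mm wide; open, the fingers measure 114 mm over their backs; the gripper's body (76 mm by 85 mm) begins 54 mm behind the grasp point. The pads swing forward as they close: fully open they stand 13 mm farther back than shut.
Start: joints at [-1.192, 0.628, 0.038, 1.517, -0.027, 0.996, -0.02], TCP at [279.66, 586.778, 245.313] pointing down, gripper open.
Joint ranges: [-3.06, 3.06], [-0.37, 2.12], [-1.25, 1.32], [0.18, 2.47], [-1.1, 4.24], [0.23, 1.98], [-2.94, 2.94]. Speed limits (rad/s): [2.57, 2.57, 3.14, 3.14, 3.14, 3.14, 3.14].

### API

Orientations are given as [roll, pitch, yaw] about the fixed x, y, z axes, in that order (R = Rz(yaw) Ry(pitch) Rx(roll)).
In Python, from cell import ctrl gives the robot as it stands.
- The arm moves only by the tool send_rows, never from a script. Its argument "commands" is a list of rows, each a list of 5 numbers: the finger opening in mm, from 0 to 85.4, then the shift along the tool's x, y, z in mm, then the turn about the tool's z in degrees. In form: [[grip, x, y, z, roll], ...]. A call has 1 to 5 rows; each row is the pose to reach, as a shift and turn from the pose measured when the call began, along the tool's axes at that moment; what a row does not reach only later rows make up. A row lasts 1/10 s, in which the tool goes at most 50 mm and 8.59 degrees, less where a joint would pass 70% of its speed; a pose out of reach is approached as far as the arm can. A call with a gripper value outside its range is refused whole. The fingers move at their own pace and stop on an object; the grip force is fixed at half the most. Time passes only in rows, so rows that repeat a pose let the fingers close. It gives the time, the measured TCP pose, the force and the opening at its end, in the units of the state.
- ctrl.read_state(): the state, without advancing time (a new reading comes with each control period).
- ctrl.get_image(name): name is "scene" or "top" or "wrist"; returns the picture (420x560x3 uint8, red, green, blue); there is no depth.
- ctrl.camera_params(name): a dict with "fx", "fy", "cx", "cy" (pixels), "k1" (the pictures are not rectified: a ray, as slopes to the right and down, at radius r is drawn at 1 + k1 r^2 times it, then the intrinsics apply), "cam_to_world" (4x4, takes a point from camera to world coordinates). Camera axes: x right, y down, z forward; pixel columns grow to the right and rows downward; lengths in mm; the calibration is good to about 2 mm. A picture is of the moment at which its call begins: read the wrist's pose just before it. camera_params takes no time and is no camera call; for the wrist camera it gives the pose at the moment of the call.
- ctrl.finish_job(): hands the job in, once; it reports no verdict.
The state is a dict: "clock": time; "qpos": joint angles; "qd": joint speeds; "tau": joint torques, N m; "eef_pos": TCP position; "tool_rot": TCP orientation; "force": force on the tool from outside, world axes, zero at the start; "torque": the same for the moment, N m; "width": finger opening in mm.
Only numpy, scipy, OpenCV 4.12 (cv2) and the standard library are available. Lean on these libraries where they do the work, as an engineer would, in place of code of your own. Each camera call takes 0.05 s, during which the arm holds its last target.

### The job

Get the varnish ready for brushing: take the tall round bottle out of the leaning rack and press it, upright and centred, onto the round platform of the touch mixer until the platform is fully down, and keep it fully down for three seconds without forcing it. Then stand the bottle upright in the white tray beside the jar, setting it down rather than dropping it, and let go; leave the other bottles, the jar and the mortar as they are.

Things in the scene. Friction and masses are not known exactly. Their poses are not given: they have to be found in the camera images.
- bottle: the tall round bottle, closed, amber glass with a paper band and a black cap, about 0.3 kg: 140 mm tall, body 60 mm in diameter up to 85 mm from the foot, then a conical shoulder to 105 mm, then the cylindrical cap, 40 mm in diameter and 35 mm high (105 to 140 mm). Origin: centre of its underside; z along its axis towards the cap. It stands in any of the rack's three bays, leaning 25 degrees from vertical
- square_bottle: another bottle in the rack, to be left alone: the same height and cap, but with a square body 60 x 60 mm. Origin: centre of the underside, z towards the cap
- short_bottle: another bottle in the rack, to be left alone: round, 60 mm in diameter, only 95 mm tall, cap 40 mm in diameter from 60 to 95 mm. Origin: centre of the underside, z towards the cap
- rack: fixed wooden rack, 135 x 300 mm, three bays side by side along its y (92 mm apart). The bottles stand on a sloping seat behind a 12 mm lip, between dividers 34 mm high (75 mm at the rack's ends), and lean towards the rack's +x against a rail 53 to 75 mm up the bottle. Draw a bottle out along its own axis. Origin: on the bench, 40 mm below the middle bottle's foot
- mixer: fixed grey touch mixer, housing 160 (x) x 124 (y) mm, 76 mm high, with a domed collar in the middle up to 88 mm. A round, flat black rubber platform, 76 mm in diameter, stands on a steel stem above the collar. Origin: on the bench under the platform's axis, z up
- mixer_axis (a point): point on the vertical axis of the mixer's platform, at the top of the collar, 88 mm above the bench. The platform screws up and down on its stem and is never at quite the same height: its unpressed top surface is anywhere from 22 to 44 mm above this point. It must be found by touch or sight
- cup (a joint): downward travel of the platform on its spring: 0 free, 0.008 m fully down on its stop, a hard rubber buffer. The spring begins to give at about 3 N and is fully down at about 10 N; beyond that the force rises steeply. The mixer and the glass stand 50 N at most
- tray: fixed white enamelled tray, 150 (x) x 180 (y) mm, rim 18 mm high, walls and floor 4 mm thick. Origin: centre of its underside, on the bench. The jar stands in its -y half; its +y half is free for the bottle
- jar: open glass jar, 54 mm in diameter and 55 mm tall, standing in the tray's -y half; origin: centre of its underside
- mortar: white ceramic mortar, 88 mm in diameter and 52 mm tall, standing on the bench; origin: centre of its underside
Mind the look-alikes: they are no part of the job. Of the things shaped like the tray, the white one is meant.

How it is judged:
By the outcome, as a careful person would: the job done as asked, in the order asked, and still so for the second after the job is handed in, with the robot touching nothing.
It also fails if it takes over 56 s, if anything falls off the work surface, if the arm or the gripper's body presses on something with over 40 N, if the wrist force passes 120 N, or if a joint passes its speed limit or range.

## Working session

There is one attempt and no reset: what is moved stays moved. The work goes in short steps, Python scripts to look and compute and a tool call to move; the robot and the scene stay as the last step left them, time stands still between calls to the robot, and variables do not carry over. Pictures are saved under pics/ and viewed, and the job is handed in when it is done.

Besides the shell and the picture viewer there is one more tool, called in YAML: its name, and indented under it one key for each argument. send_rows: Moves the arm, as the interface text tells. Its arguments: {"type":"object","properties":{"commands":{"type":"array"}},"required":["commands"]}

```bash
ls; mkdir -p pics; python3 - <<'E'
from cell import ctrl
import cv2,numpy as np
np.set_printoptions(precision=3,suppress=True)
print(ctrl.read_state())
for n in("scene","top"):
    im=ctrl.get_image(n); cv2.imwrite(f"pics/{n}0.png",cv2.cvtColor(im,cv2.COLOR_RGB2BGR))
for n in("scene","top","wrist"):print(n,ctrl.camera_params(n))
E
```

```text
pics
{'clock': 0.0, 'qpos': array([-1.192,  0.629,  0.038,  1.518, -0.027,  0.996, -0.02 ]), 'qd': array([-0.002,  0.   , -0.001, -0.001,  0.001,  0.001, -0.001]), 'tau': array([  0.   , -56.342,   1.226, -19.345,   0.011,   0.011,   0.   ]), 'eef_pos': array([279.392, 586.197, 244.369]), 'tool_rot': array([3.142, 0.002, 1.126]), 'force': array([ 0.154, -0.011, -0.018]), 'torque': array([ 0.044,  0.002, -0.032]), 'width': 85.68604551360194}
scene {'fx': 436.47549807874356, 'fy': 436.47549807874356, 'cx': 281.4193952574438, 'cy': 207.09767291650175, 'k1': -0.1091212892868274, 'cam_to_world': array([[  -0.784,    0.341,   -0.518, 1118.428],
       [   0.62 ,    0.451,   -0.642,  732.196],
       [   0.015,   -0.825,   -0.565,  763.279],
       [   0.   ,    0.   ,    0.   ,    1.   ]])}
top {'fx': 429.15251427227605, 'fy': 429.15251427227605, 'cx': 281.0834669346744, 'cy': 208.14379223748455, 'k1': -0.05649235494816283, 'cam_to_world': array([[   0.012,   -0.995,    0.101,  409.739],
       [  -1.   ,   -0.011,    0.016,  -36.656],
       [  -0.015,   -0.101,   -0.995, 1274.855],
       [   0.   ,    0.   ,    0.   ,    1.   ]])}
wrist {'fx': 328.0479068763624, 'fy': 328.0479068763624, 'cx': 283.4525510221727, 'cy': 208.89181548842035, 'k1': -0.08078858234786897, 'cam_to_world': array([[  0.43 ,   0.862,   0.269, 211.921],
       [  0.903,  -0.411,  -0.129, 619.251],
       [ -0.001,   0.298,  -0.955, 373.365],
       [  0.   ,   0.   ,   0.   ,   1.   ]])}
```

View pics/scene0.png

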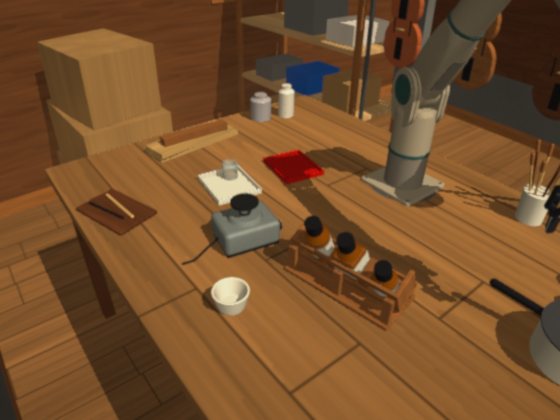

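View pics/top0.png

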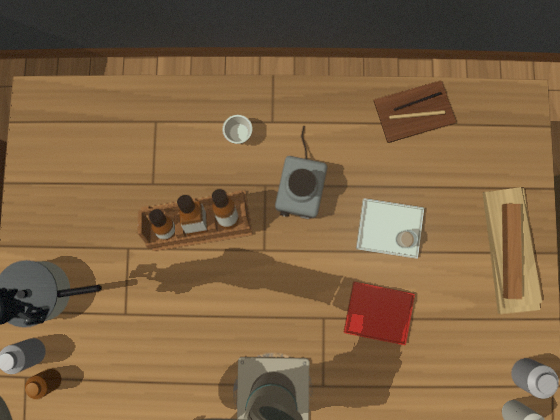

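The scene view shows the rack with three bottles (~(350,260)), the mixer (245,220), the white tray with the jar (228,182), the red decoy tray (293,167) and the mortar (230,296). I'll enlarge.

```bash
python3 - <<'E'
import cv2
a=cv2.imread("pics/top0.png")[140:270,125:445]; cv2.imwrite("pics/t1.png",cv2.resize(a,None,fx=2.5,fy=2.5,interpolation=cv2.INTER_CUBIC))
a=cv2.imread("pics/scene0.png")[145:335,185:425]; cv2.imwrite("pics/s1.png",cv2.resize(a,None,fx=3.3,fy=3.1,interpolation=cv2.INTER_CUBIC))
a=cv2.imread("pics/top0.png")[170:260,130:260]; cv2.imwrite("pics/t2.png",cv2.resize(a,None,fx=6,fy=6,interpolation=cv2.INTER_CUBIC))
a=cv2.imread("pics/top0.png")[145:265,270:430]; cv2.imwrite("pics/t3.png",cv2.resize(a,None,fx=5,fy=5,interpolation=cv2.INTER_CUBIC))
E
```

```text
(no output)
```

View pics/s1.png

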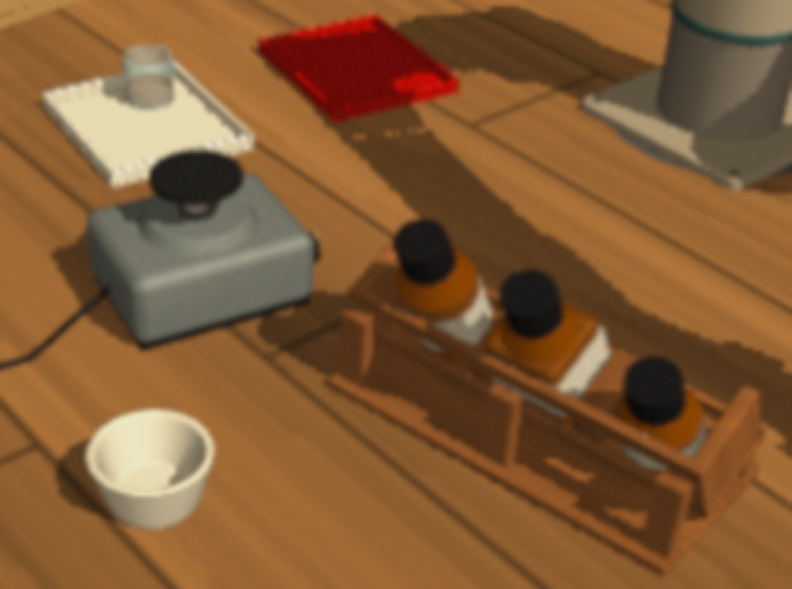

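View pics/t2.png

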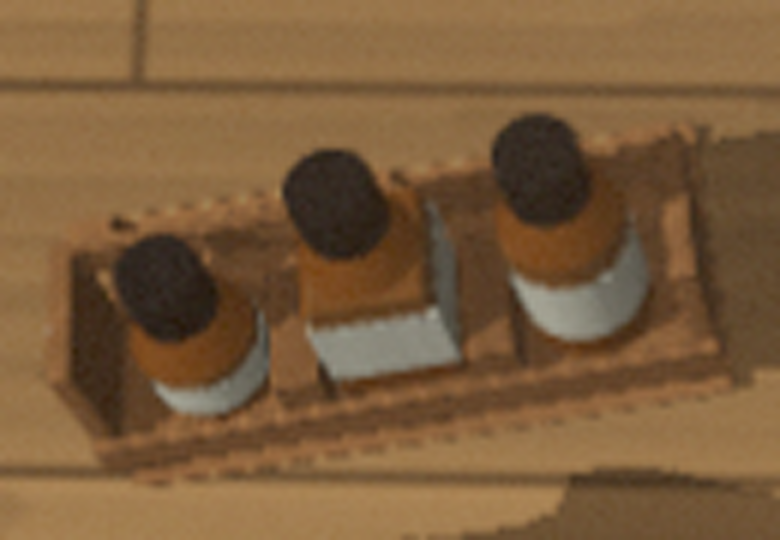

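View pics/t3.png

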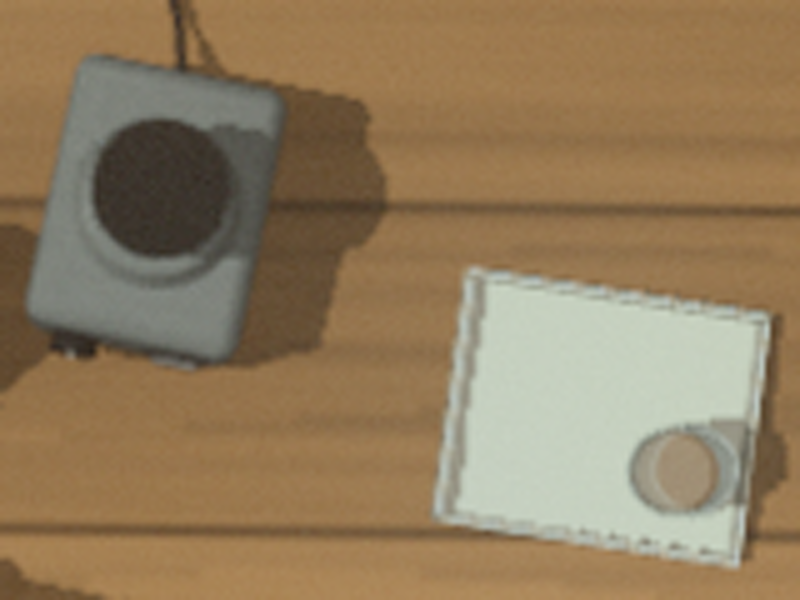

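```bash
cat > h.py <<'E'
import numpy as np,cv2
from cell import ctrl
np.set_printoptions(precision=2,suppress=True)
def P(n):
    p=ctrl.camera_params(n);K=np.array([[p['fx'],0,p['cx']],[0,p['fy'],p['cy']],[0,0,1]]);return K,np.array([p['k1'],0,0,0,0]),np.array(p['cam_to_world'])
def proj(c,X):
    K,d,T=c;W=np.linalg.inv(T);r,_=cv2.Rodrigues(W[:3,:3])
    return cv2.projectPoints(np.float64(X).reshape(-1,1,3),r,W[:3,3],K,d)[0][:,0]
def ray(c,uv):
    K,d,T=c;s=cv2.undistortPointsIter(np.float64([[uv]]),K,d,None,None,(3,100,1e-10))[0,0]
    v=T[:3,:3]@np.r_[s,1];return T[:3,3],v/np.linalg.norm(v)
def atz(c,uv,z):
    o,v=ray(c,uv);return o+v*(z-o[2])/v[2]
def tri(cs,uvs):
    A=0;b=0;R=[ray(c,u) for c,u in zip(cs,uvs)]
    for o,v in R:
        M=np.eye(3)-np.outer(v,v);A=A+M;b=b+M@o
    X=np.linalg.solve(A,b);return X,[np.linalg.norm((np.eye(3)-np.outer(v,v))@(X-o)) for o,v in R]
def snap(n,f=None):
    im=cv2.cvtColor(ctrl.get_image(n),cv2.COLOR_RGB2BGR)
    if f:cv2.imwrite(f"pics/{f}.png",im)
    return im
E
python3 - <<'E'
from h import *
ct,cs=P("top"),P("scene")
T=cv2.imread("pics/top0.png");S=cv2.imread("pics/scene0.png")
def dark(I,box):
    x0,y0,x1,y1=box;m=(I.max(2)<62).astype(np.uint8);z=np.zeros_like(m);z[y0:y1,x0:x1]=m[y0:y1,x0:x1]
    n,l,st,c=cv2.connectedComponentsWithStats(z);i=1+np.argmax(st[1:,4]);s=st[i]
    return np.array([s[0]+(s[2]-1)/2,s[1]+(s[3]-1)/2]),s,c[i]
for nm,tb,sb in(("-y",(208,183,232,210),(300,212,328,240)),("mid",(174,190,200,216),(334,230,358,256)),("+y",(145,205,170,230),(370,258,402,285)),("plat",(285,165,320,200),(228,190,262,212))):
    a,sa,ca=dark(T,tb);b,sb_,cb=dark(S,sb)
    print(nm,ca,sa,cb,sb_,*tri((ct,cs),(ca,cb)))
# tray corners top view at z=18, from t3
for p in((470,270),(772,315),(738,565),(438,520)):
    print("tray",atz(ct,(270+p[0]/5,145+p[1]/5),18))
for p in((45,97),(180,63),(252,140),(115,183)):
    print("trayS",atz(cs,(185+p[0]/3.3,145+p[1]/3.1),18))
print("jar",atz(ct,(270+687/5,145+471/5),20))
E
```

```text
-y [219.74 198.07] [212 190  16  17 210] [313.24 226.01] [305 216  18  21 287] [548.53 144.7  152.72] [np.float64(0.7243234501691325), np.float64(0.7243234501689533)]
mid [185.6 203.7] [177 195  18  18 227] [345.39 242.47] [337 232  18  22 330] [532.74 234.77 153.57] [np.float64(0.44901677972808784), np.float64(0.4490167797281215)]
+y [157.44 217.65] [149 209  18  18 216] [382.72 270.74] [374 260  18  22 330] [497.88 321.67 112.13] [np.float64(0.6752006314735928), np.float64(0.6752006314736176)]
plat [301.69 183.11] [289 170  27  26 428] [243.62 202.67] [231 194  27  18 376] [596.38 -73.09 120.92] [np.float64(0.1570480744648483), np.float64(0.15704807446494856)]
tray [ 567.46 -260.27   18.  ]
tray [ 542.69 -438.67   18.  ]
tray [ 395.94 -415.85   18.  ]
tray [ 420.43 -240.63   18.  ]
trayS [ 544.02 -425.45   18.  ]
trayS [ 391.91 -405.56   18.  ]
trayS [ 427.18 -227.52   18.  ]
trayS [ 574.86 -239.76   18.  ]
jar [ 450.33 -386.17   20.  ]
```

Tall round bottle is in the -y bay: its cap centre triangulates to z≈152 (expected 151), the short one's to 112 (expected 110). The rack's yaw is about 10°. The platform is near (596,-73,121).

```bash
cat >> h.py <<'E'
from scipy.spatial.transform import Rotation as Rn
def go(X,yawdeg):
    s=ctrl.read_state();R=Rn.from_euler('xyz',s['tool_rot']).as_matrix()
    d=R.T@(np.array(X)-s['eef_pos']);y=np.degrees(np.arctan2(R[1,0],R[0,0]))
    r=-((yawdeg-y+180)%360-180)
    print("clock",s['clock'],"pos",s['eef_pos'],"yaw",y,"rot",s['tool_rot'],"F",s['force'],"w",s['width'],"q",s['qpos']);print("shift",d,"roll",r)
E
python3 -c "
from h import *
go((535,145,260),100)"
```

```text
clock 0.1 pos [279.39 586.29 244.48] yaw 64.51915691047712 rot [3.14 0.   1.13] F [ 0.22 -0.68 -0.13] w 84.95664082158689 q [-1.19  0.63  0.04  1.52 -0.03  1.   -0.02]
shift [-288.43  420.6   -15.02] roll -35.480843089522864
```

send_rows:
  commands:
    - [75, -29, 42, -15, -8]
    - [75, -58, 84, -15, -16]
    - [75, -92, 134, -15, -24]
    - [75, -120, 175, -15, -32]
    - [75, -145, 212, -15, -35.5]

```text
clock: 0.6
eef_pos: [404.4, 369.9, 259.5]
tool_rot: [-3.14, 0.002, 1.75]
force: [0.4, 0.2, 0.7]
width: 75.1
```

```bash
python3 -c "
from h import *
go((535,145,260),100)"
```

```text
clock 0.6 pos [404.44 369.92 259.48] yaw 100.27541905579594 rot [-3.14  0.    1.75] F [0.43 0.23 0.73] w 75.08861270903839 q [-0.71  0.47 -0.13  1.78  0.07  0.9   0.88]
shift [-244.6    88.34   -0.23] roll 0.2754190557959362
```

send_rows:
  commands:
    - [75, -50, 18, 0, 0.3]
    - [75, -100, 36, 0, 0.3]
    - [75, -150, 54, 0, 0.3]
    - [75, -200, 72, 0, 0.3]
    - [75, -244.6, 88.3, 0, 0.3]

```text
clock: 1.1
eef_pos: [529.4, 153.4, 259.6]
tool_rot: [-3.14, 0.002, 1.745]
force: [0.9, 0.6, 0.7]
width: 75.0
```

send_rows:
  commands:
    - [75, 0, 0, 0, 0]

```text
clock: 1.2
eef_pos: [532.9, 144.5, 259.2]
tool_rot: [-3.141, 0.007, 1.733]
force: [-0.5, 0.1, 0.2]
width: 75.1
```

```bash
python3 -c "
from h import *
go((548,145,147),100)
c=P('wrist')
im=snap('wrist','w1')
ax=np.array([np.sin(np.radians(25))*np.cos(np.radians(10)),np.sin(np.radians(25))*np.sin(np.radians(10)),np.cos(np.radians(25))])
C=np.array([548.5,144.7,151.5])
e1=np.array([-np.sin(np.radians(10)),np.cos(np.radians(10)),0]);e2=np.cross(ax,e1)
for r,h in((20,-17.5),(20,17.5),(30,-37.5)):
    t=np.linspace(0,6.28,60)
    u=proj(c,[C+h*ax+r*(np.cos(a)*e1+np.sin(a)*e2) for a in t])
    cv2.polylines(im,[np.int32(u)],True,(0,255,0),1)
print(proj(c,[C,C+17.5*ax]))
cv2.imwrite('pics/w1o.png',im)
"
```

```text
clock 1.2 pos [532.85 144.48 259.23] yaw 99.27261937185659 rot [-3.14  0.01  1.73] F [-0.54  0.06  0.25] w 75.06829455138165 q [-0.26  0.47 -0.09  1.77  0.06  0.9   1.36]
shift [ -1.13  15.13 112.23] roll -0.7273806281434076
[[281.52 229.37]
 [281.43 246.56]]
```

View pics/w1o.png

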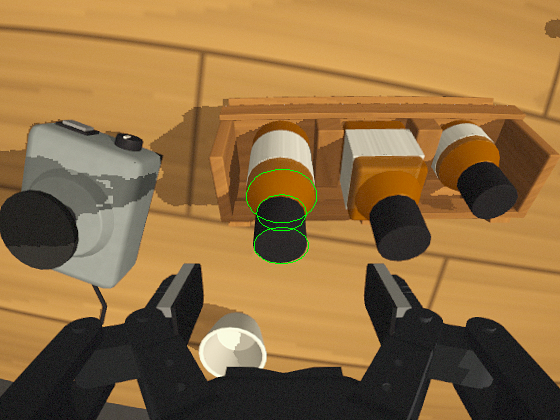

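The wrist view confirms it: the model circles sit on the round tall bottle's cap (281,230), with the square one to its right. Descending with the jaws along rack y.

send_rows:
  commands:
    - [75, -1, 15, 20, -0.7]
    - [75, -1, 15, 50, -0.7]
    - [75, -1, 15, 80, -0.7]
    - [75, -1, 15, 100, -0.7]
    - [75, -1, 15, 112, -0.7]

```text
clock: 1.75
eef_pos: [544.1, 150.4, 145.1]
tool_rot: [-3.136, 0.004, 1.751]
force: [0.2, -0.7, 0.7]
width: 74.7
```

send_rows:
  commands:
    - [75, 0, 0, 0, 0]

```text
clock: 1.85
eef_pos: [542.8, 151.0, 143.7]
tool_rot: [-3.133, 0.004, 1.752]
force: [-0.9, 1.0, -1.2]
width: 75.3
```

```bash
python3 -c "
from h import *
go((548,145,147),100)
im=snap('wrist','w2')
"
```

```text
clock 1.85 pos [542.81 151.03 143.74] yaw 100.36884759346297 rot [-3.13  0.    1.75] F [-0.86  0.99 -1.22] w 75.34391830827695 q [-0.27  0.64 -0.08  1.85  0.09  0.66  1.35]
shift [-6.88  3.99 -3.27] roll 0.3688475934629878
```

View pics/w2.png

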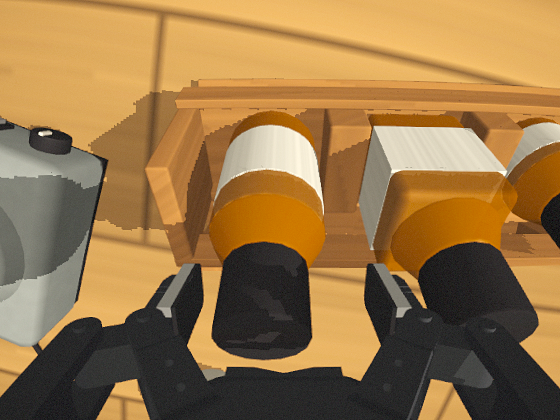

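The cap (cols 213-311) sits left of the jaw centre (col 283), which agrees with the computed -7 mm tool-x correction.

send_rows:
  commands:
    - [75, -7, 4, -3.5, 0.4]
    - [75, -7, 4, -3.5, 0.4]
    - [75, -7, 4, -3.5, 0.4]

```text
clock: 2.2
eef_pos: [549.3, 145.1, 149.1]
tool_rot: [-3.136, 0.003, 1.744]
force: [0.4, -0.7, 0.4]
width: 75.0
```

```bash
python3 -c "
from h import *
go((548,145,147),100)
im=snap('wrist','w3')
"
```

```text
clock 2.2 pos [549.28 145.08 149.12] yaw 99.93789420904699 rot [-3.14  0.    1.74] F [ 0.37 -0.69  0.38] w 74.96506150707653 q [-0.25  0.64 -0.08  1.84  0.08  0.68  1.36]
shift [ 0.15 -1.27  2.12] roll -0.062105790953012274
```

View pics/w3.png

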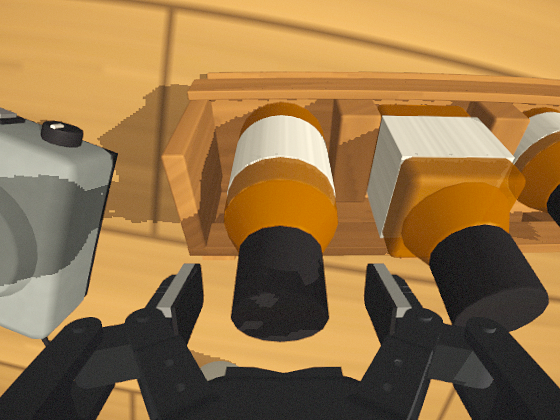

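send_rows:
  commands:
    - [30, 0, -1, 2, 0]
    - [30, 0, -1, 2, 0]
    - [30, 0, -1, 2, 0]
    - [30, 0, -1, 2, 0]
    - [30, 0, -1, 2, 0]

```text
clock: 2.75
eef_pos: [547.9, 144.8, 147.1]
tool_rot: [-3.136, 0.003, 1.744]
force: [-1.4, -1.4, 4.4]
width: 38.5
```

```bash
python3 -c "
from h import *
ax=np.array([np.sin(np.radians(25))*np.cos(np.radians(10)),np.sin(np.radians(25))*np.sin(np.radians(10)),np.cos(np.radians(25))])
s=ctrl.read_state()
for L in (25,60,100,140): go(s['eef_pos']+L*ax,100)
im=snap('wrist','w4')
"
```

```text
clock 2.75 pos [547.95 144.76 147.12] yaw 99.94381862002034 rot [-3.14  0.    1.74] F [-1.43 -1.4   4.38] w 38.45757106715996 q [-0.25  0.64 -0.08  1.84  0.08  0.67  1.36]
shift [ -0.07  10.43 -22.72] roll -0.05618137997964823
clock 2.75 pos [547.95 144.76 147.12] yaw 99.94381862002034 rot [-3.14  0.    1.74] F [-1.43 -1.4   4.38] w 38.45757106715996 q [-0.25  0.64 -0.08  1.84  0.08  0.67  1.36]
shift [ -0.16  25.03 -54.53] roll -0.05618137997964823
clock 2.75 pos [547.95 144.76 147.12] yaw 99.94381862002034 rot [-3.14  0.    1.74] F [-1.43 -1.4   4.38] w 38.45757106715996 q [-0.25  0.64 -0.08  1.84  0.08  0.67  1.36]
shift [ -0.27  41.72 -90.88] roll -0.05618137997964823
clock 2.75 pos [547.95 144.76 147.12] yaw 99.94381862002034 rot [-3.14  0.    1.74] F [-1.43 -1.4   4.38] w 38.45757106715996 q [-0.25  0.64 -0.08  1.84  0.08  0.67  1.36]
shift [  -0.38   58.41 -127.23] roll -0.05618137997964823
```

View pics/w4.png

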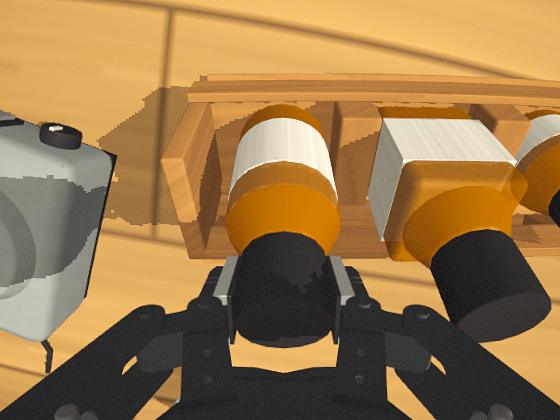

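Jaws closed on the cap (width 38.5 mm). Drawing it out along its axis, steadily.

send_rows:
  commands:
    - [30, 0, 4, -9, 0]
    - [30, 0, 9, -20, 0]
    - [30, 0, 15, -33, 0]
    - [30, 0, 21, -46, 0]
    - [30, 0, 25, -55, 0]

```text
clock: 3.3
eef_pos: [573.1, 149.7, 202.6]
tool_rot: [-3.135, 0.003, 1.745]
force: [-0.3, -0.0, -3.6]
width: 38.8
```

```bash
python3 -c "
from h import *
s=ctrl.read_state();print(s['eef_pos'],s['force'],s['width'],s['torque'])
im=snap('wrist','w5')
"
```

```text
[573.15 149.74 202.55] [-0.25 -0.   -3.59] 38.84551735393329 [-0.    0.06  0.02]
```

View pics/w5.png

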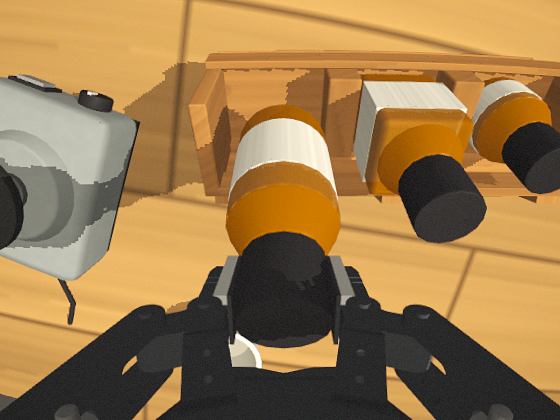

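The bottle is firmly held, still leaning 25°. Since the tool can't tilt, I'll stand it up by rolling it over its foot edge on free bench near (640,-210), then regrip.

send_rows:
  commands:
    - [30, 0, 9, -20, 0]
    - [30, 0, 18, -40, 0]
    - [30, 0, 27, -60, 0]
    - [30, 0, 36, -80, 0]
    - [30, 0, 36, -92, 0]

```text
clock: 3.85
eef_pos: [611.4, 156.9, 296.7]
tool_rot: [-3.141, 0.002, 1.744]
force: [-0.4, 0.3, -3.2]
width: 38.8
```

```bash
python3 -c "
from h import *
go((690,-210,295),100)
"
```

```text
clock 3.85 pos [611.41 156.88 296.73] yaw 99.93886441195504 rot [-3.14  0.    1.74] F [-0.41  0.33 -3.21] w 38.80915772235475 q [-0.24  0.55 -0.09  1.5   0.06  1.09  1.4 ]
shift [-374.94   14.09    2.62] roll -0.06113558804497643
```

send_rows:
  commands:
    - [30, -25, 2, 0, 0]
    - [30, -70, 4, 0, 0]
    - [30, -120, 6, 0, 0]
    - [30, -170, 8, 0, 0]
    - [30, -220, 10, 0, 0]

```text
clock: 4.35
eef_pos: [658.5, -59.6, 296.5]
tool_rot: [-3.139, 0.002, 1.745]
force: [1.3, 0.4, -3.2]
width: 38.7
```

send_rows:
  commands:
    - [30, -45, 3, 0, 0]
    - [30, -90, 5, 0, 0]
    - [30, -125, 5, 0, 0]
    - [30, -143, 5, 0, 0]
    - [30, -143, 5, 0, 0]

```text
clock: 4.85
eef_pos: [687.1, -203.4, 295.4]
tool_rot: [-3.137, 0.003, 1.74]
force: [0.4, 0.1, -3.1]
width: 38.4
```

```bash
python3 -c "
from h import *
go((690,-210,130),100)
c=P('wrist');im=snap('wrist','w6');im=snap('scene','s6')
"
```

```text
clock 4.85 pos [ 687.06 -203.43  295.42] yaw 99.68816519086985 rot [-3.14  0.    1.74] F [ 0.43  0.05 -3.1 ] w 38.38743867806868 q [ 0.28  0.7  -0.07  1.23  0.05  1.22  1.95]
shift [ -6.46   2.61 165.43] roll -0.31183480913014705
```

View pics/w6.png

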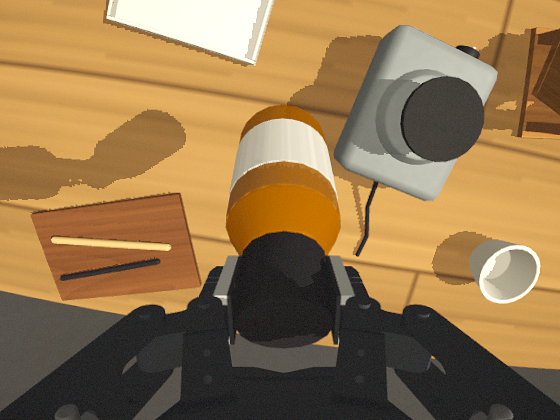

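View pics/s6.png

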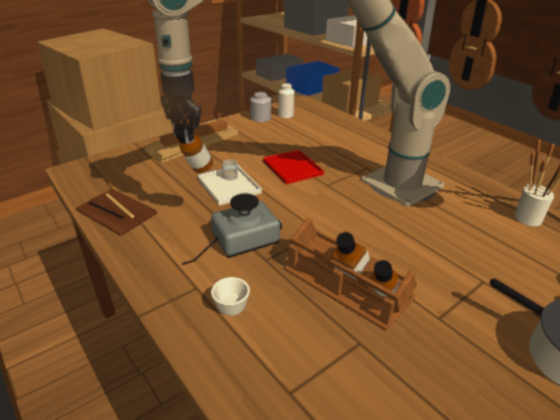

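send_rows:
  commands:
    - [30, -6, 0, 35, 0]
    - [30, -6, 0, 75, 0]
    - [30, -6, 0, 115, 0]
    - [30, -6, 0, 145, 0]
    - [30, -6, 0, 160, 0]

```text
clock: 5.45
eef_pos: [686.6, -199.4, 132.7]
tool_rot: [-3.134, -0.005, 1.749]
force: [-1.1, 0.4, -3.5]
width: 38.5
```

send_rows:
  commands:
    - [30, 0, 0, 3, 0]
    - [30, 0, 0, 6, 0]
    - [30, 0, 0, 9, 0]

```text
clock: 5.75
eef_pos: [688.0, -198.8, 125.5]
tool_rot: [-3.137, -0.004, 1.75]
force: [0.3, -0.9, -3.4]
width: 38.6
```

send_rows:
  commands:
    - [30, -8, 0, 2, 0]
    - [30, -8, 0, 4, 0]
    - [30, -8, 0, 5, 0]

```text
clock: 6.05
eef_pos: [689.6, -207.7, 121.1]
tool_rot: [-3.138, -0.003, 1.749]
force: [0.3, 0.8, -2.8]
width: 38.7
```

send_rows:
  commands:
    - [30, 0, 0, 1, 0]
    - [30, 0, 0, 2, 0]

```text
clock: 6.25
eef_pos: [689.7, -207.8, 119.2]
tool_rot: [-3.138, -0.003, 1.749]
force: [-0.8, 0.7, -2.3]
width: 38.4
```

send_rows:
  commands:
    - [30, 0, 0, 1, 0]
    - [30, 0, 0, 2, 0]

```text
clock: 6.45
eef_pos: [690.7, -207.7, 118.5]
tool_rot: [-3.14, -0.003, 1.749]
force: [0.1, 0.6, 6.2]
width: 38.5
```

send_rows:
  commands:
    - [30, 0, 0, 1, 0]
    - [30, 0, 0, 2, 0]

```text
clock: 6.65
eef_pos: [691.5, -207.6, 118.2]
tool_rot: [3.141, -0.002, 1.749]
force: [-1.7, 0.5, 11.2]
width: 38.5
```

Contact made: 11 N, at the expected height. Now rolling the hand back over the foot edge (tool −y).

send_rows:
  commands:
    - [30, 0, -4, 0.5, 0]
    - [30, 0, -8, 0.5, 0]
    - [30, 0, -12, 0, 0]

```text
clock: 6.95
eef_pos: [681.2, -209.3, 119.1]
tool_rot: [3.137, -0.002, 1.75]
force: [0.2, 1.2, 3.1]
width: 38.6
```

```bash
python3 -c "
from h import *
s=ctrl.read_state();print(s['eef_pos'],s['force'],s['width'],s['torque'])
im=snap('wrist','w7')
"
```

```text
[ 681.18 -209.35  119.09] [0.21 1.23 3.08] 38.581501678826854 [ 0.08 -0.19 -0.02]
```

View pics/w7.png

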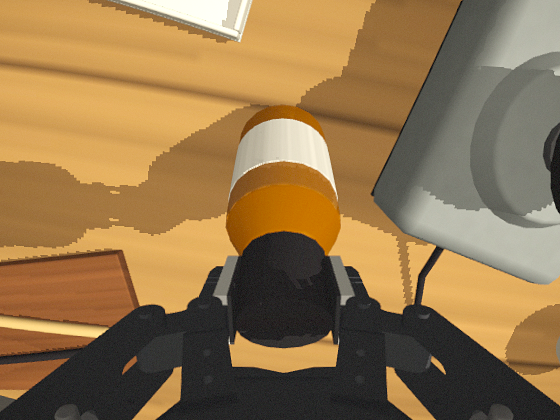

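The foot slid rather than pivoting (the bottle looks unchanged against the gripper, foot at row 104). I'll press a bit harder and repeat.

send_rows:
  commands:
    - [30, 0, 0, 3, 0]
    - [30, 0, 0, 5, 0]

```text
clock: 7.2
eef_pos: [682.8, -209.4, 118.0]
tool_rot: [3.133, -0.001, 1.749]
force: [1.0, 3.7, 26.1]
width: 38.7
```

send_rows:
  commands:
    - [30, 0, -4, 2, 0]
    - [30, 0, -8, 2.5, 0]

```text
clock: 7.4
eef_pos: [678.5, -209.9, 119.1]
tool_rot: [3.124, 0.001, 1.749]
force: [4.7, 3.2, 16.8]
width: 38.7
```

send_rows:
  commands:
    - [30, 0, -4, 2, 0]
    - [30, 0, -8, 2.5, 0]
    - [30, 0, -12, 2.5, 0]

```text
clock: 7.7
eef_pos: [672.4, -211.0, 120.0]
tool_rot: [3.112, 0.003, 1.75]
force: [6.9, 1.7, 12.5]
width: 38.7
```

```bash
python3 -c "
from h import *
s=ctrl.read_state();print(s['eef_pos'],s['force'],s['width'],s['torque'])
im=snap('wrist','w8')
"
```

```text
[ 672.4  -210.96  120.01] [ 6.85  1.67 12.53] 38.725078277345425 [ 0.55 -1.94 -0.03]
```

View pics/w8.png

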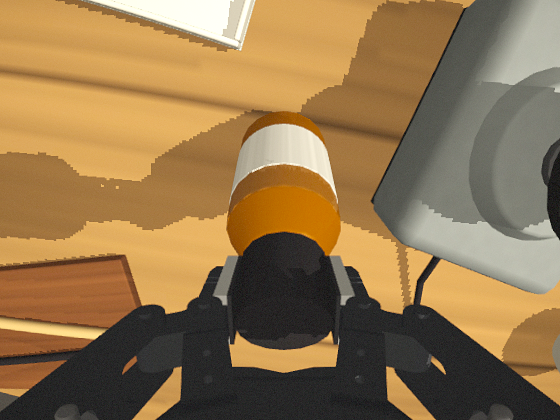

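It's pivoting now (foot edge rows 104→111, lateral force 7 N). Continuing.

send_rows:
  commands:
    - [30, 0, -4, 2.5, 0]
    - [30, 0, -8, 3, 0]
    - [30, 0, -12, 3, 0]
    - [30, 0, -16, 3, 0]

```text
clock: 8.15
eef_pos: [662.0, -213.3, 120.7]
tool_rot: [3.099, 0.006, 1.75]
force: [6.5, 2.5, 13.3]
width: 38.6
```

send_rows:
  commands:
    - [30, 0, -4, 2.5, 0]
    - [30, 0, -8, 3, 0]
    - [30, 0, -12, 3, 0]
    - [30, 0, -16, 3, 0]

```text
clock: 8.55
eef_pos: [651.5, -215.3, 120.6]
tool_rot: [3.088, 0.009, 1.751]
force: [5.0, 2.6, 13.7]
width: 38.4
```

```bash
python3 -c "
from h import *
s=ctrl.read_state();print(s['eef_pos'],s['force'],s['width'],s['torque'])
im=snap('wrist','w9')
"
```

```text
[ 651.54 -215.35  120.62] [ 5.03  2.63 13.67] 38.354145095231885 [ 0.74 -1.71  0.03]
```

View pics/w9.png

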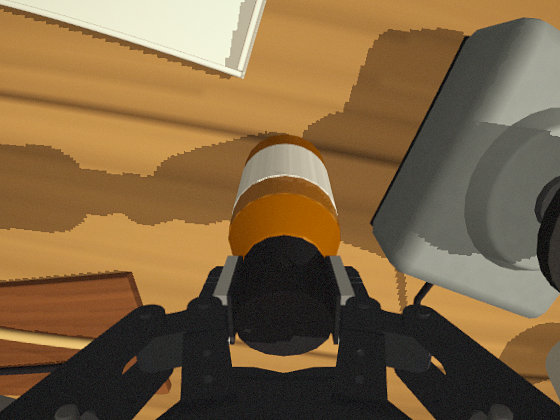

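send_rows:
  commands:
    - [30, 0, -4, 3, 0]
    - [30, 0, -8, 3.5, 0]
    - [30, 0, -12, 4, 0]
    - [30, 0, -16, 4.5, 0]

```text
clock: 9.0
eef_pos: [640.1, -217.7, 119.4]
tool_rot: [3.078, 0.011, 1.751]
force: [2.8, 2.9, 19.3]
width: 38.7
```

```bash
python3 -c "
from h import *
s=ctrl.read_state();print(s['eef_pos'],s['force'],s['width'],s['torque'])
im=snap('wrist','w10')
im=snap('scene','s10')[100:260,120:280];cv2.imwrite('pics/s10c.png',cv2.resize(im,None,fx=3.5,fy=3.5,interpolation=cv2.INTER_CUBIC))
"
```

```text
[ 640.14 -217.67  119.4 ] [ 2.76  2.88 19.25] 38.736118467556864 [ 1.06 -1.24  0.03]
```

View pics/w10.png

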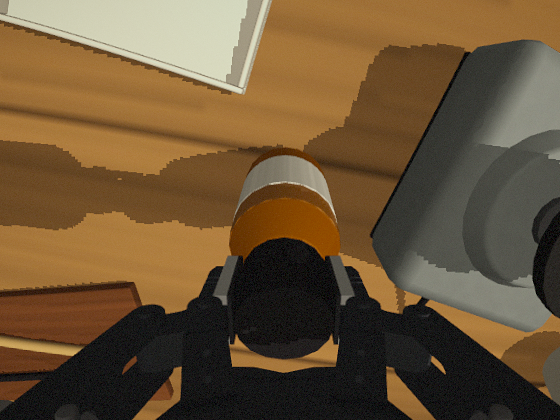

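View pics/s10c.png

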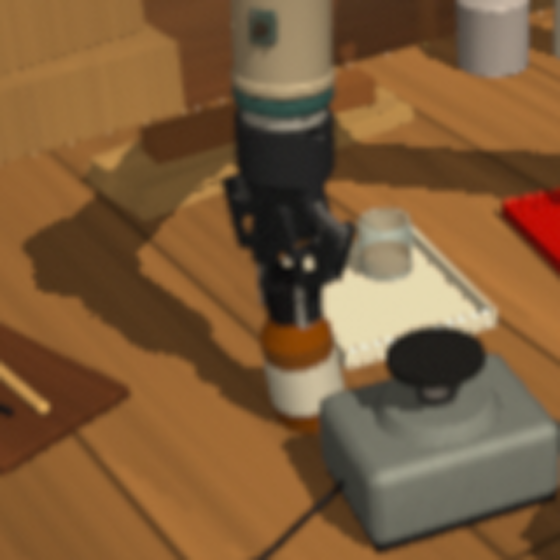

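```bash
cat >> h.py <<'E'
def tilt(obsrow,L=123):
    c=P('wrist');s=ctrl.read_state();R=Rn.from_euler('xyz',s['tool_rot']).as_matrix()
    G=s['eef_pos']-5*R[:,2];y=R[:,1].copy();y[2]=0;y/=np.linalg.norm(y);e1=np.cross(y,[0,0,1])
    for th in range(-4,28,2):
        t=np.radians(th);a=np.sin(t)*y+np.cos(t)*np.array([0,0,1]);e2=np.cross(a,e1);F=G-L*a
        q=np.linspace(0,6.28,90);X=np.array([F+30*(np.cos(k)*e1+np.sin(k)*e2) for k in q])
        print(th,"toprow %.1f minz %.1f"%(proj(c,X)[:,1].min(),X[:,2].min()))
E
python3 -c "
from h import *
tilt(148)"
```

```text
-4 toprow 169.4 minz -0.5
-2 toprow 164.1 minz 0.3
0 toprow 158.7 minz 1.3
2 toprow 153.4 minz 0.3
4 toprow 148.0 minz -0.5
6 toprow 142.6 minz -1.2
8 toprow 137.2 minz -1.7
10 toprow 131.8 minz -2.0
12 toprow 126.3 minz -2.2
14 toprow 120.8 minz -2.3
16 toprow 115.4 minz -2.2
18 toprow 109.8 minz -1.9
20 toprow 104.3 minz -1.5
22 toprow 98.7 minz -1.0
24 toprow 93.1 minz -0.3
26 toprow 87.5 minz 0.6
```

send_rows:
  commands:
    - [30, 0, -3, 2, 0]
    - [30, 0, -6, 2.5, 0]
    - [30, 0, -9, 3, 0]

```text
clock: 9.4
eef_pos: [634.6, -218.6, 118.6]
tool_rot: [3.07, 0.012, 1.751]
force: [2.0, 2.1, 13.6]
width: 38.9
```

```bash
python3 -c "
from h import *
s=ctrl.read_state();print(s['eef_pos'],s['force'],s['width'],s['torque'])
tilt(0)
im=snap('wrist','w11')[100:380,170:400];cv2.imwrite('pics/w11.png',cv2.resize(im,None,fx=2,fy=2))
"
```

```text
[ 634.64 -218.63  118.59] [ 1.96  2.09 13.59] 38.908671087557444 [ 0.91 -1.25  0.07]
-4 toprow 168.1 minz -1.2
-2 toprow 162.8 minz -0.4
0 toprow 157.4 minz 0.6
2 toprow 152.0 minz -0.4
4 toprow 146.6 minz -1.2
6 toprow 141.2 minz -1.9
8 toprow 135.8 minz -2.4
10 toprow 130.4 minz -2.8
12 toprow 124.9 minz -3.0
14 toprow 119.5 minz -3.0
16 toprow 114.0 minz -2.9
18 toprow 108.4 minz -2.7
20 toprow 102.9 minz -2.3
22 toprow 97.3 minz -1.7
24 toprow 91.7 minz -1.0
26 toprow 86.1 minz -0.1
```

View pics/w11.png

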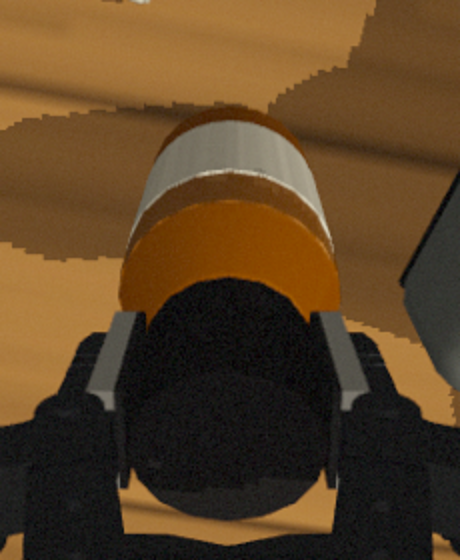

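Tilt is now ~2°. Easing the pressure and releasing so the bottle settles flat.

send_rows:
  commands:
    - [30, 0, 0, 0, 0]
    - [44, 0, 0, -0.5, 0]
    - [50, 0, 0, -0.5, 0]
    - [60, 0, 0, -0.5, 0]
    - [70, 0, 0, -0.5, 0]

```text
clock: 9.95
eef_pos: [633.1, -219.0, 118.3]
tool_rot: [3.073, 0.012, 1.75]
force: [-0.4, -0.2, 0.1]
width: 69.9
```

```bash
python3 -c "
from h import *
s=ctrl.read_state();print(s['eef_pos'],s['tool_rot'],s['force'],s['width'],s['torque'])
im=snap('wrist','w12')
im=snap('scene','s12')[100:260,120:280];cv2.imwrite('pics/s12c.png',cv2.resize(im,None,fx=3.5,fy=3.5,interpolation=cv2.INTER_CUBIC))
"
```

```text
[ 633.11 -219.04  118.28] [3.07 0.01 1.75] [-0.39 -0.22  0.1 ] 69.87104824386348 [-0.06  0.02 -0.02]
```

View pics/w12.png

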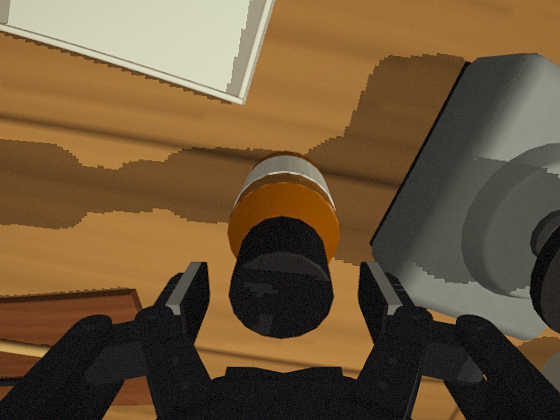

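View pics/s12c.png

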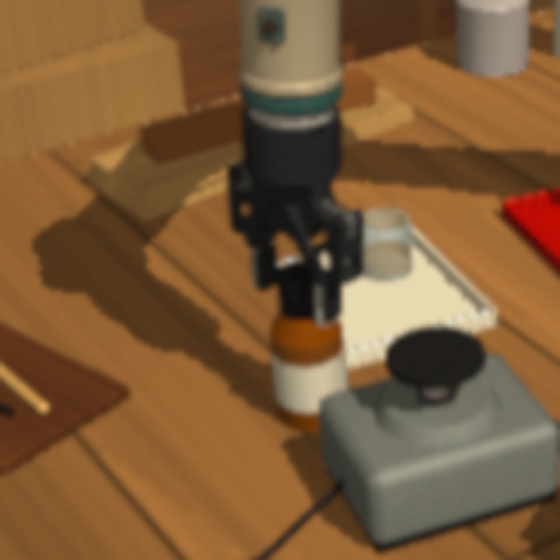

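```bash
python3 -c "
from h import *
c=P('wrist');print(atz(c,(281,296),140),atz(c,(230,296),140),atz(c,(333,296),140),atz(c,(281,338),140),atz(c,(281,253),140))
print(atz(c,(281,152),0))
s=ctrl.read_state();R=Rn.from_euler('xyz',s['tool_rot']).as_matrix();print(s['eef_pos']-5*R[:,2])
print(proj(c,[[ 632,-219,0]]))
"
```

```text
[ 624.86 -221.45  140.  ] [ 628.52 -240.29  140.  ] [ 621.31 -202.3   140.  ] [ 645.   -217.86  140.  ] [ 606.81 -224.67  140.  ]
[ 600.08 -228.35    0.  ]
[ 633.16 -218.94  123.58]
[[285.6  194.16]]
```

The bottle stands upright on the bench at ≈(627,-221); I'll regrip it with a −5 mm correction in tool y.

send_rows:
  commands:
    - [70, -2, -5.5, 0, 0]
    - [70, -2, -5.5, 0, 0]
    - [30, -2, -5.5, 0, 0]
    - [30, -2, -5.5, 0, 0]
    - [30, -2, -5.5, 0, 0]

```text
clock: 10.55
eef_pos: [628.6, -221.2, 118.5]
tool_rot: [3.072, 0.011, 1.751]
force: [-0.7, 1.1, 3.1]
width: 38.7
```

send_rows:
  commands:
    - [30, 0, 0, 0, 0]
    - [30, 0, 0, 0, 0]

```text
clock: 10.75
eef_pos: [628.6, -221.1, 118.6]
tool_rot: [3.072, 0.011, 1.751]
force: [-0.5, 0.4, 0.5]
width: 38.4
```

```bash
python3 -c "
from h import *
go((633,-221,255),100)
im=snap('wrist','w13')
"
```

```text
clock 10.75 pos [ 628.57 -221.12  118.58] yaw 100.33341565137071 rot [3.07 0.01 1.75] F [-0.53  0.45  0.51] w 38.43764507424557 q [ 0.36  0.77 -0.09  1.64  0.07  0.67  2.  ]
shift [  -2.2    13.87 -135.77] roll 0.3334156513707285
```

View pics/w13.png

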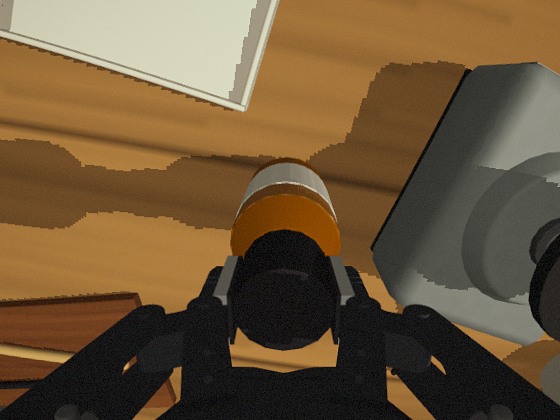

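send_rows:
  commands:
    - [30, 0, 2, -25, 0]
    - [30, 0, 4.5, -60, 0]
    - [30, 0, 7, -100, 0]
    - [30, 0, 9.5, -138, 0]
    - [30, 0, 10.5, -155, 0]

```text
clock: 11.3
eef_pos: [629.4, -220.1, 277.4]
tool_rot: [3.067, 0.014, 1.751]
force: [-0.3, -1.1, -3.9]
width: 38.6
```

send_rows:
  commands:
    - [30, 0, 0, 0, 0]

```text
clock: 11.4
eef_pos: [630.5, -220.6, 279.8]
tool_rot: [3.063, 0.016, 1.751]
force: [0.0, -0.1, -3.3]
width: 39.1
```

```bash
python3 -c "
from h import *
go((596,-73,270),100)
c=P('wrist');im=snap('wrist','w14')
for z in (110,115,121,127):
    t=np.linspace(0,6.28,90);u=proj(c,np.c_[596.4+38*np.cos(t),-73+38*np.sin(t),0*t+z]);print(z,u.min(0),u.max(0))
"
```

```text
clock 11.4 pos [ 630.46 -220.56  279.79] yaw 100.30670105641273 rot [3.06 0.02 1.75] F [ 0.04 -0.11 -3.31] w 39.10284185051558 q [ 0.37  0.59 -0.11  1.5   0.05  0.98  2.01]
shift [151.48  -8.05   6.74] roll 0.3067010564127486
110 [408.76 129.09] [488.62 208.25]
115 [410.61 129.94] [491.61 210.18]
121 [412.91 131.  ] [495.32 212.58]
127 [415.29 132.11] [499.15 215.06]
```

View pics/w14.png

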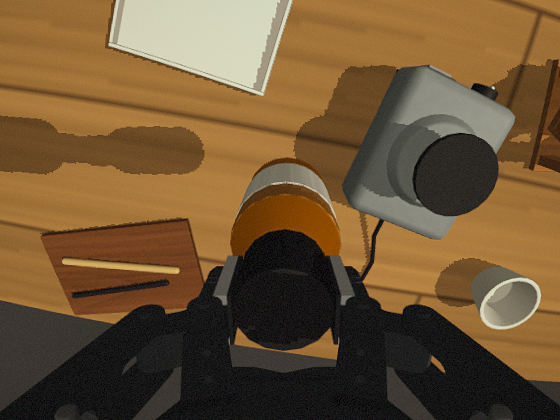

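```bash
python3 - <<'E'
from h import *
from scipy.optimize import least_squares
cams=[P('top'),P('scene'),P('wrist')]
T=cv2.imread("pics/top0.png");S=cv2.imread("pics/scene0.png");W=cv2.imread("pics/w14.png")
obs=[]
for I,(x0,y0,x1,y1),up in((T,(285,165,320,200),5),(S,(228,190,262,212),5),(W,(405,120,510,225),4)):
    I=cv2.resize(I[y0:y1,x0:x1],None,fx=up,fy=up,interpolation=cv2.INTER_CUBIC);m=(I.max(2)<75).astype(np.uint8)
    n,l,st,c=cv2.connectedComponentsWithStats(m);s=st[1+np.argmax(st[1:,4])]
    obs.append([x0-.5+s[0]/up,y0-.5+s[1]/up,x0-.5+(s[0]+s[2])/up,y0-.5+(s[1]+s[3])/up])
obs=np.array(obs);print(obs)
t=np.linspace(0,6.283,180)
def f(p,th=8):
    r=[]
    for i,c in enumerate(cams):
        X=[np.c_[p[0]+38*np.cos(t),p[1]+38*np.sin(t),0*t+p[2]-d] for d in (0,p[3])]
        u=proj(c,np.vstack(X));b=np.r_[u.min(0),u.max(0)];w=[1,1,.5][i];r+=list((b-obs[i])*w)
    return np.array(r)
for th in(4,8):
    s=least_squares(lambda q:f(np.r_[q,th]),[596,-73,121],diff_step=1e-4);print(th,s.x,s.cost,s.fun)
E
```

```text
[[288.3  168.7  317.3  195.9 ]
 [227.5  193.7  258.3  211.5 ]
 [411.5  132.5  498.25 215.5 ]]
4 [597.31 -74.12 125.02] 2.474856101231868 [-0.17 -0.02 -1.1   0.69  1.14 -0.16 -0.72 -0.66 -0.06  0.21 -0.86  0.39]
8 [597.25 -74.18 126.54] 2.4587343421596475 [-0.15 -0.11 -1.04  0.83  1.12 -0.65 -0.7   0.11 -0.56 -0.06 -0.38  0.67]
```

```bash
python3 - <<'E'
from h import *
c=P('wrist');s=ctrl.read_state();fz=s['eef_pos'][2]-118.6
W=cv2.imread("pics/w14.png")[150:370,200:370];cv2.imwrite("pics/w14c.png",cv2.resize(W,None,fx=3.4,fy=2.7))
y=np.array([.985,.172,0])
for r in(156,158,160):print(r,atz(c,(286,r),fz)+30*y)
print(s['eef_pos'])
for r in (346,349): print("captop front edge",atz(c,(284,r),fz+140)-20*y)
E
```

```text
156 [ 629.12 -220.74  159.83]
158 [ 630.61 -220.47  159.83]
160 [ 632.11 -220.19  159.83]
[ 629.88 -220.42  278.43]
captop front edge [ 625.57 -220.79  299.83]
captop front edge [ 627.18 -220.49  299.83]
```

View pics/w14c.png

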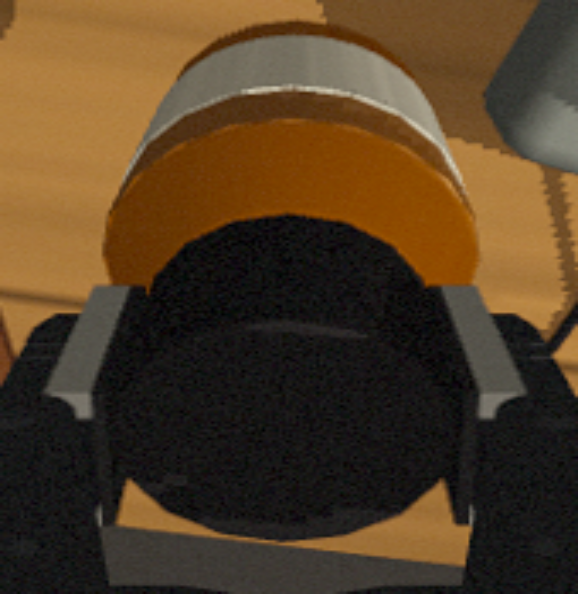

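```bash
python3 -c "
from h import *
go((597,-74,279),100)"
```

```text
clock 11.45 pos [ 629.88 -220.42  278.43] yaw 100.30592413899305 rot [3.07 0.02 1.75] F [-0.   -0.6  -2.79] w 39.077117350962745 q [ 0.37  0.59 -0.1   1.5   0.05  0.98  2.01]
shift [149.91  -5.91  -3.3 ] roll 0.30592413899304916
```

send_rows:
  commands:
    - [30, 35, -1.5, -1, 0.3]
    - [30, 75, -3, -2, 0.3]
    - [30, 115, -5, -3, 0.3]
    - [30, 140, -6, -3, 0.3]
    - [30, 150, -6, -3, 0.3]

```text
clock: 11.95
eef_pos: [595.1, -69.9, 276.5]
tool_rot: [3.069, 0.012, 1.75]
force: [0.0, -0.5, -2.5]
width: 38.9
```

send_rows:
  commands:
    - [30, 0, 0, 0, 0]

```text
clock: 12.05
eef_pos: [594.5, -68.8, 275.1]
tool_rot: [3.071, 0.011, 1.753]
force: [0.7, -1.0, -4.0]
width: 38.5
```

```bash
python3 -c "
from h import *
go((597,-74,252),100)"
```

```text
clock 12.05 pos [594.45 -68.81 275.14] yaw 100.41102537330227 rot [3.07 0.01 1.75] F [ 0.69 -0.97 -3.99] w 38.48797033638282 q [ 0.14  0.49 -0.11  1.7   0.06  0.89  1.77]
shift [-5.3  -0.06 23.25] roll 0.41102537330226596
```

send_rows:
  commands:
    - [30, -5, 0, 6, 0.4]
    - [30, -5, 0, 12, 0.4]
    - [30, -5, 0, 18, 0.4]
    - [30, -5, 0, 22, 0.4]
    - [30, -5, 0, 22, 0.4]

```text
clock: 12.55
eef_pos: [596.5, -74.2, 252.2]
tool_rot: [3.073, 0.01, 1.745]
force: [0.1, -0.6, -3.2]
width: 38.7
```

```bash
python3 -c "
from h import *
go((597,-74,247),100)
W=P('wrist');im=snap('wrist','w15');a=snap('scene','s15')[120:260,180:320]
cv2.imwrite('pics/s15c.png',cv2.resize(a,None,fx=4,fy=4,interpolation=cv2.INTER_CUBIC))
"
```

```text
clock 12.55 pos [596.49 -74.24 252.23] yaw 99.96269514743433 rot [3.07 0.01 1.74] F [ 0.09 -0.57 -3.2 ] w 38.66171041480095 q [ 0.15  0.52 -0.1   1.71  0.06  0.84  1.77]
shift [0.2  0.18 5.26] roll -0.03730485256568272
```

View pics/w15.png

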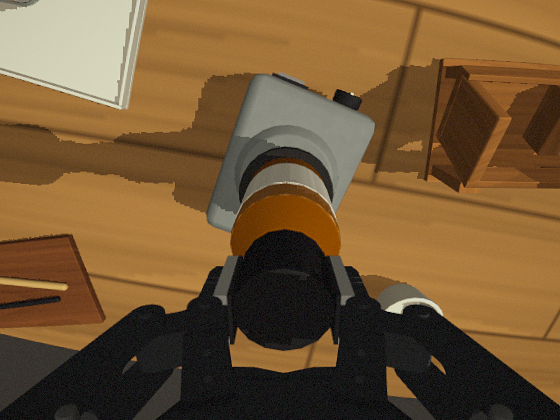

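View pics/s15c.png

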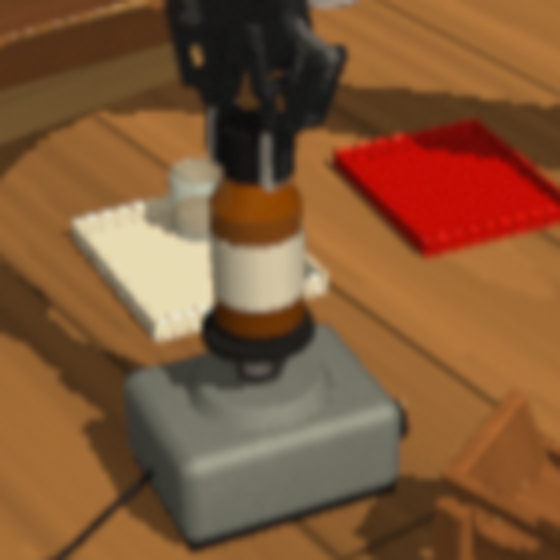

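```bash
python3 -c "
from h import *
c=P('wrist');y=np.array([.985,.172,0])
W=cv2.imread('pics/w15.png')[130:200,220:350];cv2.imwrite('pics/w15c.png',cv2.resize(W,None,fx=6,fy=6,interpolation=cv2.INTER_CUBIC))
for z in(121,125.5,128):print(atz(c,(286,147),z)+38*y)
print(atz(c,(286,158),133.6)+30*y)
"
```

```text
[599.26 -73.04 121.  ]
[598.42 -73.18 125.5 ]
[597.95 -73.26 128.  ]
[597.2  -73.35 133.6 ]
```

View pics/w15c.png

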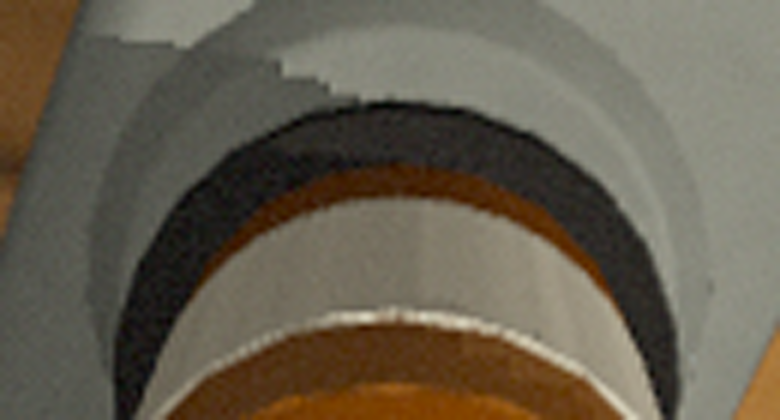

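send_rows:
  commands:
    - [30, 0, 0.5, 2, 0]
    - [30, 0, 0.5, 4, 0]
    - [30, 0, 0.5, 5, 0]

```text
clock: 12.95
eef_pos: [597.8, -73.8, 248.2]
tool_rot: [3.071, 0.011, 1.745]
force: [-0.5, -0.2, -3.5]
width: 38.8
```

Centred to within ~1 mm in both views. Now down by feel.

send_rows:
  commands:
    - [30, 0, 0, 1, 0]
    - [30, 0, 0, 2, 0]
    - [30, 0, 0, 2, 0]

```text
clock: 13.25
eef_pos: [598.2, -73.6, 246.4]
tool_rot: [3.071, 0.011, 1.745]
force: [-0.0, 0.0, -2.0]
width: 38.9
```

send_rows:
  commands:
    - [30, 0, 0, 1, 0]
    - [30, 0, 0, 2, 0]

```text
clock: 13.45
eef_pos: [598.4, -73.7, 244.8]
tool_rot: [3.07, 0.011, 1.745]
force: [-0.1, 0.3, 0.9]
width: 38.7
```

send_rows:
  commands:
    - [30, 0, 0, 1, 0]
    - [30, 0, 0, 2, 0]

```text
clock: 13.65
eef_pos: [598.6, -73.6, 243.1]
tool_rot: [3.07, 0.011, 1.746]
force: [-1.2, 0.3, 2.3]
width: 38.5
```

send_rows:
  commands:
    - [30, 0, -0.5, 1, 0]
    - [30, 0, -0.5, 2, 0]
    - [30, 0, -0.5, 3, 0]

```text
clock: 13.95
eef_pos: [598.5, -73.6, 240.4]
tool_rot: [3.069, 0.011, 1.746]
force: [-1.6, 0.4, 4.6]
width: 38.9
```

send_rows:
  commands:
    - [30, 0, -0.5, 1, 0]
    - [30, 0, -0.5, 2, 0]

```text
clock: 14.15
eef_pos: [598.4, -73.6, 238.8]
tool_rot: [3.069, 0.011, 1.746]
force: [-2.3, 0.8, 5.7]
width: 38.7
```

send_rows:
  commands:
    - [30, 0, -0.5, 1, 0]
    - [30, 0, -0.5, 1, 0]

```text
clock: 14.35
eef_pos: [598.4, -73.6, 238.3]
tool_rot: [3.067, 0.011, 1.746]
force: [-1.0, 0.3, 7.1]
width: 38.6
```

send_rows:
  commands:
    - [30, 0, -0.5, 1, 0]
    - [30, 0, -0.5, 1, 0]

```text
clock: 14.55
eef_pos: [598.5, -73.6, 238.2]
tool_rot: [3.066, 0.012, 1.746]
force: [-2.3, 0.4, 7.5]
width: 38.6
```

send_rows:
  commands:
    - [30, 0, -0.3, 1, 0]
    - [30, 0, -0.3, 1, 0]

```text
clock: 14.75
eef_pos: [598.5, -73.5, 238.2]
tool_rot: [3.065, 0.012, 1.746]
force: [-3.7, 1.1, 9.5]
width: 38.8
```

send_rows:
  commands:
    - [30, 0, -0.8, 2, 0]
    - [30, 0, -0.8, 2, 0]

```text
clock: 14.95
eef_pos: [598.7, -73.5, 238.2]
tool_rot: [3.062, 0.012, 1.746]
force: [-3.7, 0.6, 14.3]
width: 38.9
```

send_rows:
  commands:
    - [30, 0, -0.5, 1.5, 0]
    - [30, 0, -0.5, 1.5, 0]
    - [30, 0, -0.5, 1.5, 0]

```text
clock: 15.25
eef_pos: [598.7, -73.5, 238.2]
tool_rot: [3.061, 0.013, 1.746]
force: [-5.1, 1.8, 12.3]
width: 38.8
```

Bottomed: z stuck at 238.2 while the force climbs to ≈16 N. Holding here for over three seconds.

send_rows:
  commands:
    - [30, 0, -1.2, 1.5, 0]
    - [30, 0, -1.2, 1.5, 0]
    - [30, 0, -1.2, 1.5, 0]
    - [30, 0, -1.2, 1.5, 0]
    - [30, 0, -1.2, 1.5, 0]

```text
clock: 15.75
eef_pos: [598.2, -73.5, 238.2]
tool_rot: [3.058, 0.013, 1.746]
force: [-3.9, -0.0, 13.0]
width: 38.7
```

send_rows:
  commands:
    - [30, 0, -1.2, 1.5, 0]
    - [30, 0, -1.2, 1.5, 0]
    - [30, 0, -1.2, 1.5, 0]
    - [30, 0, -1.2, 1.5, 0]
    - [30, 0, -1.2, 1.5, 0]

```text
clock: 16.25
eef_pos: [598.0, -73.5, 238.2]
tool_rot: [3.056, 0.014, 1.746]
force: [-2.3, 1.2, 11.6]
width: 38.6
```

```bash
python3 -c "
from h import *
s=ctrl.read_state();print(s['eef_pos'],s['tool_rot'],s['force'],s['torque'])
im=snap('wrist','w16');a=snap('scene','s16')[120:260,180:320]
cv2.imwrite('pics/s16c.png',cv2.resize(a,None,fx=4,fy=4,interpolation=cv2.INTER_CUBIC))
"
```

```text
[598.   -73.46 238.18] [3.06 0.01 1.75] [-2.32  1.21 11.64] [0.19 0.87 0.12]
```

View pics/s16c.png

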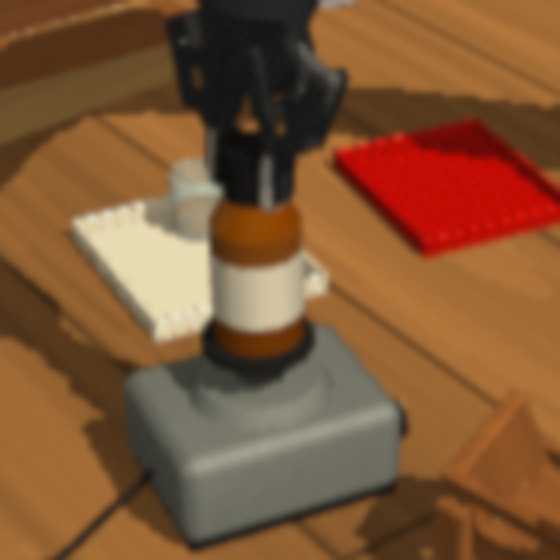

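View pics/w16.png

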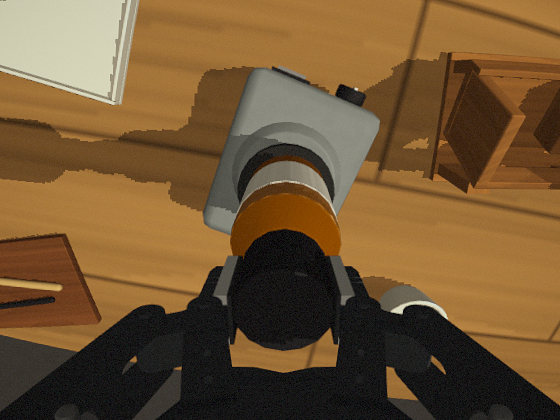

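The platform is visibly down on the collar and the bottle is upright and centred. Continuing the hold.

send_rows:
  commands:
    - [30, 0, -0.8, 1.8, 0]
    - [30, 0, -0.8, 1.8, 0]
    - [30, 0, -0.8, 1.8, 0]
    - [30, 0, -0.8, 1.8, 0]
    - [30, 0, -0.8, 1.8, 0]

```text
clock: 16.85
eef_pos: [598.1, -73.4, 238.2]
tool_rot: [3.054, 0.014, 1.746]
force: [-3.5, 0.5, 14.7]
width: 38.7
```

send_rows:
  commands:
    - [30, 0, -0.8, 1.8, 0]
    - [30, 0, -0.8, 1.8, 0]
    - [30, 0, -0.8, 1.8, 0]
    - [30, 0, -0.8, 1.8, 0]
    - [30, 0, -0.8, 1.8, 0]

```text
clock: 17.35
eef_pos: [598.1, -73.3, 238.2]
tool_rot: [3.051, 0.014, 1.747]
force: [-4.5, 1.1, 14.5]
width: 38.8
```

send_rows:
  commands:
    - [30, 0, -0.8, 1.8, 0]
    - [30, 0, -0.8, 1.8, 0]
    - [30, 0, -0.8, 1.8, 0]
    - [30, 0, -0.8, 1.8, 0]
    - [30, 0, -0.8, 1.8, 0]

```text
clock: 17.85
eef_pos: [598.0, -73.3, 238.2]
tool_rot: [3.049, 0.015, 1.747]
force: [-3.2, 1.6, 13.9]
width: 38.8
```

send_rows:
  commands:
    - [30, 0, -0.8, 1.8, 0]
    - [30, 0, -0.8, 1.8, 0]
    - [30, 0, -0.8, 1.8, 0]
    - [30, 0, -0.8, 1.8, 0]
    - [30, 0, -0.8, 1.8, 0]

```text
clock: 18.35
eef_pos: [597.9, -73.3, 238.2]
tool_rot: [3.047, 0.015, 1.747]
force: [-3.7, 0.3, 14.3]
width: 38.6
```

send_rows:
  commands:
    - [30, 0, -0.8, 1.8, 0]
    - [30, 0, -0.8, 1.8, 0]
    - [30, 0, -0.8, 1.8, 0]
    - [30, 0, -0.8, 1.8, 0]
    - [30, 0, -0.8, 1.8, 0]

```text
clock: 18.85
eef_pos: [597.8, -73.3, 238.2]
tool_rot: [3.045, 0.016, 1.747]
force: [-4.7, 1.8, 13.8]
width: 38.9
```

send_rows:
  commands:
    - [30, 0, -0.8, 1.8, 0]
    - [30, 0, -0.8, 1.8, 0]
    - [30, 0, -0.8, 1.8, 0]
    - [30, 0, -0.8, 1.8, 0]
    - [30, 0, -0.8, 1.8, 0]

```text
clock: 19.35
eef_pos: [597.7, -73.3, 238.2]
tool_rot: [3.044, 0.016, 1.747]
force: [-3.1, 1.3, 14.7]
width: 38.6
```

send_rows:
  commands:
    - [30, 0, -0.8, 1.8, 0]
    - [30, 0, -0.8, 1.8, 0]
    - [30, 0, -0.8, 1.8, 0]
    - [30, 0, -0.8, 1.8, 0]
    - [30, 0, -0.8, 1.8, 0]

```text
clock: 19.85
eef_pos: [597.6, -73.2, 238.2]
tool_rot: [3.042, 0.016, 1.747]
force: [-3.7, 0.6, 14.5]
width: 38.9
```

send_rows:
  commands:
    - [30, 0, -0.8, 1.8, 0]
    - [30, 0, -0.8, 1.8, 0]
    - [30, 0, -0.8, 1.8, 0]

```text
clock: 20.15
eef_pos: [597.5, -73.2, 238.2]
tool_rot: [3.04, 0.017, 1.747]
force: [-4.2, 0.4, 15.0]
width: 38.7
```

```bash
python3 -c "
from h import *
go((598,-73.5,285),100)
im=snap('wrist','w17')
"
```

```text
clock 20.15 pos [597.46 -73.21 238.22] yaw 100.09883451948104 rot [3.04 0.02 1.75] F [-4.17  0.42 14.98] w 38.72067464759143 q [ 0.15  0.52 -0.1   1.76  0.06  0.76  1.77]
shift [ -1.17   5.24 -46.47] roll 0.09883451948104494
```

View pics/w17.png

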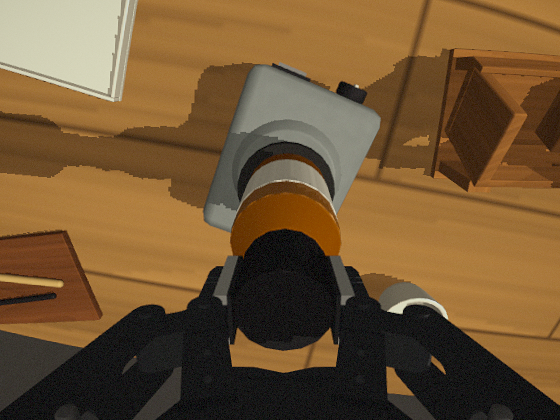

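Held for about 5 s on the stop at 15-18 N. Lifting straight off and heading for the tray.

send_rows:
  commands:
    - [30, -0.3, 1, -8, 0]
    - [30, -0.6, 2, -18, 0]
    - [30, -1, 4, -35, 0]
    - [30, -1.2, 5, -50, 0]
    - [30, -1.2, 5, -50, 0]

```text
clock: 20.7
eef_pos: [598.8, -73.8, 290.1]
tool_rot: [3.036, 0.018, 1.747]
force: [-0.1, -0.1, -3.7]
width: 38.7
```

```bash
python3 -c "
from h import *
go((540,-200,285),100)
"
```

```text
clock 20.7 pos [598.84 -73.81 290.11] yaw 100.08311697851829 rot [3.04 0.02 1.75] F [-0.15 -0.15 -3.65] w 38.74077296742902 q [ 0.15  0.46 -0.11  1.7   0.05  0.88  1.77]
shift [-113.83  -80.33   -1.33] roll 0.08311697851829081
```

send_rows:
  commands:
    - [30, -25, -18, 0, 0]
    - [30, -58, -41, 0, 0]
    - [30, -90, -64, 0, 0]
    - [30, -114, -80, 0, 0]
    - [30, -114, -80, 0, 0]

```text
clock: 21.2
eef_pos: [537.2, -206.2, 282.1]
tool_rot: [3.04, 0.02, 1.738]
force: [-0.1, -1.1, -3.3]
width: 38.9
```

send_rows:
  commands:
    - [30, 0, 0, 0, 0]

```text
clock: 21.3
eef_pos: [537.0, -206.1, 281.2]
tool_rot: [3.04, 0.019, 1.737]
force: [0.3, 0.2, -3.2]
width: 38.7
```

```bash
python3 -c "
from h import *
go((487,-297,285),100)
im=snap('wrist','w18')
c=P('wrist')
"
```

```text
clock 21.3 pos [ 537.02 -206.06  281.23] yaw 99.53865264987468 rot [3.04 0.02 1.74] F [ 0.33  0.22 -3.19] w 38.68941979866968 q [ 0.41  0.44 -0.11  1.77  0.02  0.84  2.04]
shift [-81.45 -63.84  -8.73] roll -0.46134735012532246
```

View pics/w18.png

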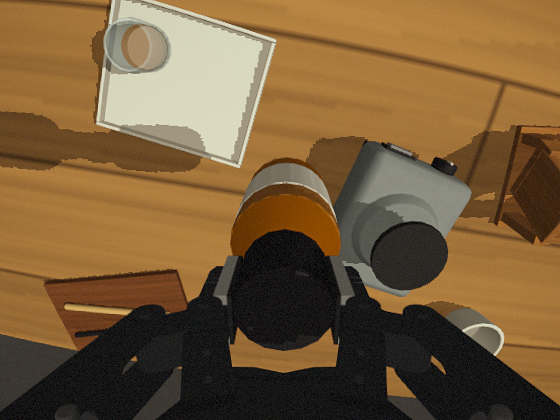

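```bash
python3 -c "
from h import *
c=P('wrist')
for p in ((275,40),(241,166),(96,123)):print(p,atz(c,p,18))
a,b=atz(c,(275,40),18),atz(c,(96,123),18);print('centre',(a+b)/2)
print('jar base',atz(c,(143,50),4),'rim',atz(c,(134,45),55))
"
```

```text
(275, 40) [ 421.52 -240.25   18.  ]
(241, 166) [ 565.59 -259.1    18.  ]
(96, 123) [ 541.21 -437.77   18.  ]
centre [ 481.36 -339.01   18.  ]
jar base [ 452.61 -387.75    4.  ] rim [ 448.77 -375.46   55.  ]
```

Tray centre from the wrist view is (481,-339), matching the top view. The scene-view reading was the outlier. Target for the bottle: (487,-297).

send_rows:
  commands:
    - [30, -25, -19, -2, 0]
    - [30, -52, -40, -4, 0]
    - [30, -75, -58, -7, 0]
    - [30, -81.5, -64, -8.7, 0]
    - [30, -81.5, -64, -8.7, 0]

```text
clock: 21.85
eef_pos: [485.9, -298.4, 284.6]
tool_rot: [3.042, 0.02, 1.735]
force: [0.0, 0.6, -3.7]
width: 38.6
```

send_rows:
  commands:
    - [30, 0, 0, 0, 0]

```text
clock: 21.95
eef_pos: [487.1, -296.3, 284.4]
tool_rot: [3.041, 0.018, 1.738]
force: [0.3, 1.1, -3.3]
width: 38.6
```

```bash
python3 -c "
from h import *
go((487,-297,140),100)
"
```

```text
clock 21.95 pos [ 487.05 -296.34  284.39] yaw 99.57019451229957 rot [3.04 0.02 1.74] F [ 0.25  1.06 -3.25] w 38.56938501659848 q [ 0.6   0.43 -0.11  1.77 -0.    0.85  2.25]
shift [  2.   -14.62 143.63] roll -0.4298054877004347
```

send_rows:
  commands:
    - [30, 0.3, -3, 25, 0]
    - [30, 0.8, -6, 60, 0]
    - [30, 1.3, -10, 95, 0]
    - [30, 1.8, -13, 128, 0]
    - [30, 2, -14.5, 143, 0]

```text
clock: 22.45
eef_pos: [486.9, -293.5, 137.5]
tool_rot: [3.044, 0.014, 1.741]
force: [0.1, 0.2, -3.0]
width: 38.6
```

send_rows:
  commands:
    - [30, 0, 0, 0, 0]

```text
clock: 22.55
eef_pos: [486.8, -290.8, 135.3]
tool_rot: [3.047, 0.01, 1.744]
force: [-0.7, -0.2, -3.9]
width: 38.6
```

```bash
python3 -c "
from h import *
go((487,-297,126),100)
im=snap('wrist','w19');a=snap('scene','s19')[120:230,160:320]
cv2.imwrite('pics/s19c.png',cv2.resize(a,None,fx=4.5,fy=4.5,interpolation=cv2.INTER_CUBIC))
"
```

```text
clock 22.55 pos [ 486.76 -290.83  135.27] yaw 99.94159697601332 rot [3.05 0.01 1.74] F [-0.68 -0.17 -3.85] w 38.649355510928146 q [ 0.59  0.63 -0.1   1.92  0.02  0.51  2.24]
shift [-6.03 -1.71  9.21] roll -0.05840302398667063
```

View pics/w19.png

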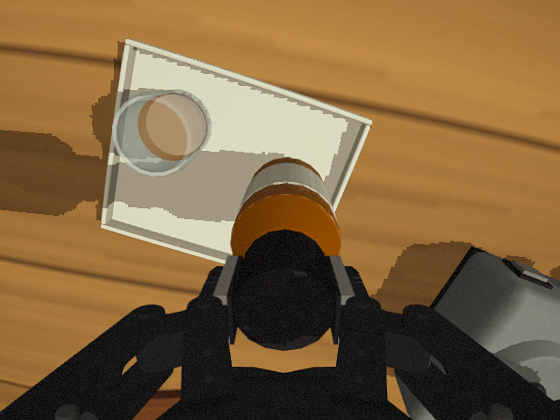

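View pics/s19c.png

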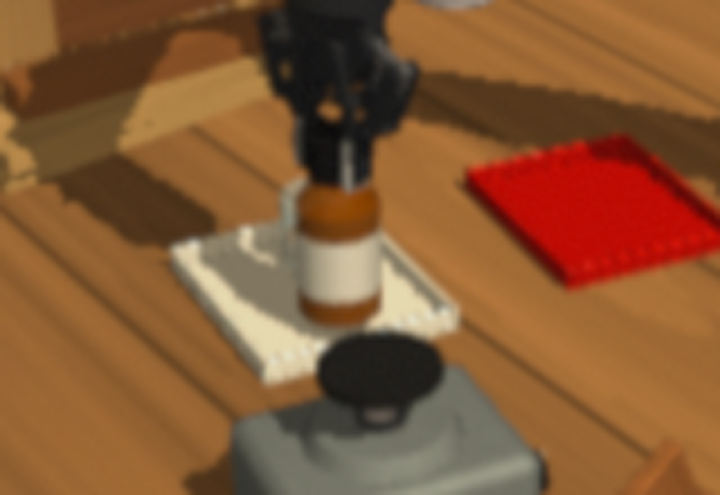

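The bottle is over the free half of the tray, upright, with the jar clear. Correcting sideways and lowering gently.

send_rows:
  commands:
    - [30, -6, -1.7, 2, 0]
    - [30, -6, -1.7, 5, 0]
    - [30, -6, -1.7, 8, 0]
    - [30, -6, -1.7, 9, 0]
    - [30, -6, -1.7, 9, 0]

```text
clock: 23.15
eef_pos: [488.2, -297.5, 128.3]
tool_rot: [3.044, 0.012, 1.744]
force: [0.4, -0.9, -3.3]
width: 38.7
```

send_rows:
  commands:
    - [30, 0, 0, 0.7, 0]
    - [30, 0, 0, 1.2, 0]

```text
clock: 23.35
eef_pos: [488.4, -297.5, 127.2]
tool_rot: [3.044, 0.012, 1.744]
force: [-0.7, 0.3, -2.1]
width: 38.7
```

send_rows:
  commands:
    - [30, 0, 0, 0.7, 0]
    - [30, 0, 0, 1.2, 0]

```text
clock: 23.55
eef_pos: [488.5, -297.5, 126.0]
tool_rot: [3.044, 0.012, 1.744]
force: [0.4, -0.9, -3.4]
width: 38.5
```

send_rows:
  commands:
    - [30, 0, -0.3, 1, 0]
    - [30, 0, -0.3, 1.5, 0]

```text
clock: 23.75
eef_pos: [488.2, -297.5, 124.3]
tool_rot: [3.044, 0.012, 1.744]
force: [0.0, 0.4, -2.8]
width: 38.6
```

send_rows:
  commands:
    - [30, 0, -0.2, 0.7, 0]
    - [30, 0, -0.2, 1.2, 0]

```text
clock: 23.95
eef_pos: [488.2, -297.6, 123.1]
tool_rot: [3.044, 0.012, 1.744]
force: [0.5, -0.1, 0.1]
width: 38.9
```

send_rows:
  commands:
    - [30, 0, -0.2, 0.7, 0]
    - [30, 0, -0.2, 1.2, 0]

```text
clock: 24.15
eef_pos: [489.0, -297.5, 122.8]
tool_rot: [3.042, 0.013, 1.745]
force: [-0.7, 1.9, 8.2]
width: 38.7
```

Touched down at the expected height (122.8). Easing off and letting go.

send_rows:
  commands:
    - [30, 0, 0, -0.3, 0]
    - [42, 0, 0, -0.3, 0]
    - [50, 0, 0, -0.3, 0]
    - [60, 0, 0, -0.3, 0]
    - [70, 0, 0, -0.3, 0]

```text
clock: 24.65
eef_pos: [489.1, -297.7, 123.2]
tool_rot: [3.042, 0.013, 1.744]
force: [-0.4, 1.0, 0.1]
width: 69.7
```

```bash
python3 -c "
from h import *
s=ctrl.read_state();print(s['eef_pos'],s['tool_rot'],s['force'],s['width'])
im=snap('wrist','w20')
"
```

```text
[ 489.1  -297.68  123.15] [3.04 0.01 1.74] [-0.4   0.97  0.09] 69.68392302846918
```

View pics/w20.png

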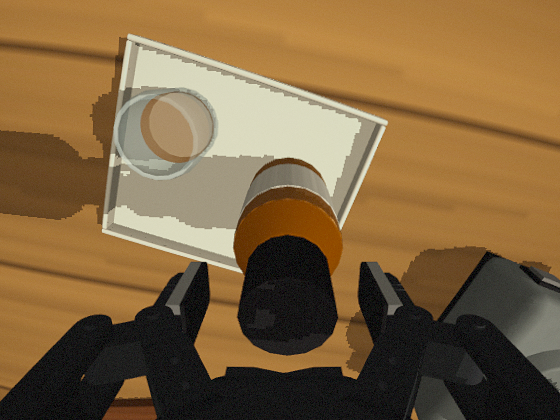

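Released with the bottle standing and clearance on both sides of the cap (cols 240-335 between pads at 205 and 362). Retreating straight up.

send_rows:
  commands:
    - [70, 0, 2, -20, 0]
    - [70, 0, 5, -50, 0]
    - [70, -1, 9, -90, 0]
    - [70, -1, 13, -130, 0]
    - [70, -1, 15, -150, 0]

```text
clock: 25.2
eef_pos: [490.2, -297.4, 277.6]
tool_rot: [3.038, 0.017, 1.744]
force: [0.2, -0.9, -1.1]
width: 69.8
```

send_rows:
  commands:
    - [70, 0, -40, 0, 0]
    - [70, 0, -70, 0, 0]
    - [70, 0, -70, 0, 0]

```text
clock: 25.5
eef_pos: [416.9, -310.7, 270.1]
tool_rot: [3.042, 0.016, 1.739]
force: [0.4, -0.7, 0.7]
width: 70.2
```

```bash
python3 -c "
from h import *
s=ctrl.read_state();print(s['clock'],s['eef_pos'],s['force'])
im=snap('wrist','w21');a=snap('scene','s21')[110:310,160:420]
cv2.imwrite('pics/s21c.png',cv2.resize(a,None,fx=3,fy=3,interpolation=cv2.INTER_CUBIC))
snap('top','t21')
"
```

```text
25.5 [ 416.88 -310.74  270.09] [ 0.37 -0.68  0.74]
```

View pics/s21c.png

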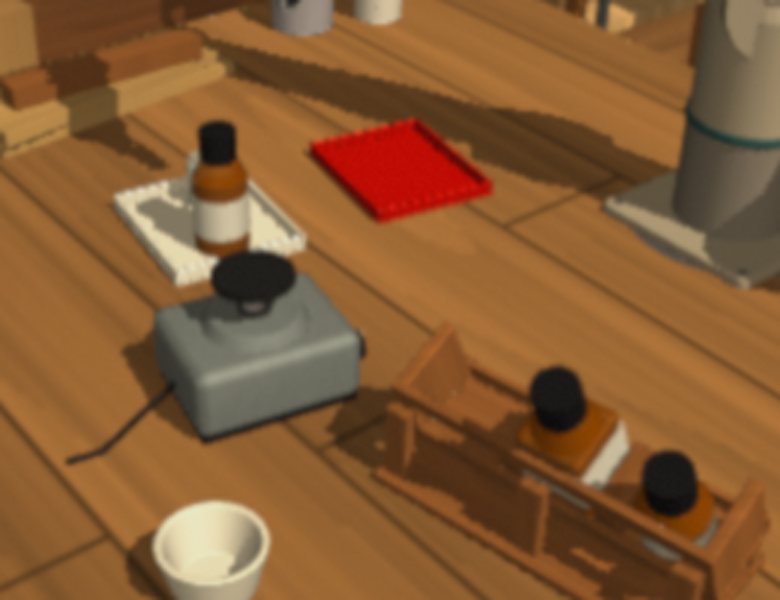

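View pics/t21.png

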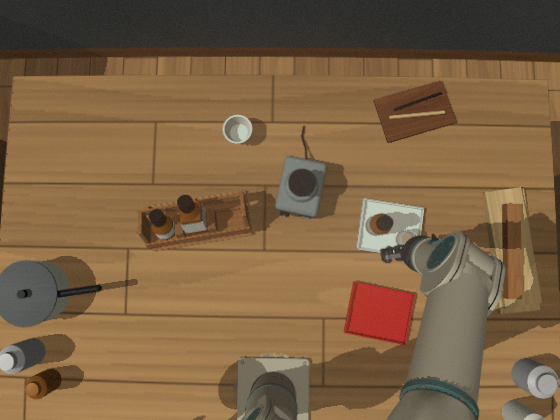

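View pics/w21.png

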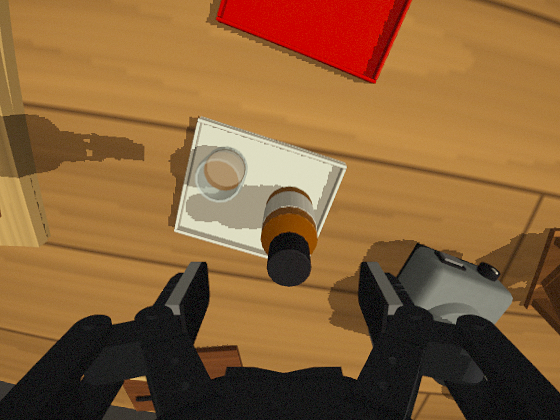

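The bottle stands upright in the white tray beside the jar (scene crop (220,190)), and the platform is back up. The other bottles, the jar and the mortar haven't moved, and the gripper is clear.

send_rows:
  commands:
    - [70, 0, 0, 0, 0]
    - [70, 0, 0, 0, 0]

```text
clock: 25.85
eef_pos: [423.5, -309.1, 270.6]
tool_rot: [3.036, 0.017, 1.746]
force: [0.7, 0.7, 0.2]
width: 69.9
```

```bash
python3 -c "
from h import *
s=ctrl.read_state();print(s['clock'],s['qd'],s['force'])
print(ctrl.finish_job())"
```

```text
25.85 [-0.   -0.    0.    0.01  0.    0.   -0.  ] [0.66 0.75 0.24]
the job is handed in; nothing more can be done
None
```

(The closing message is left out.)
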